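# Centre-punch a coupon with an automatic punch

## Task

Centre-punch the hole position in the metal coupon that is clamped in the marking jig. Take the automatic punch out of its stand, put its nose down the jig's guide bush, and press it straight down on the coupon with a slow, gentle push until its internal spring trips with a snap, then stop at once: do not push on hard against its end stop. Then lower the punch back into its stand, upright and fully seated, before you let go.

Things in the scene. Friction and masses are not known exactly. Their poses are not given: they have to be found in the camera images.
- punch_grip (a point): Automatic punch, a steel pen-like tool 130 mm long standing point down in its stand, 0.2-0.3 kg. This point: on its axis, mid-way along the knurled dark grip sleeve (17 mm diameter, 56 mm long); z along the tool, away from the point. Above it a 16 mm cap. Below the sleeve a collar (24 mm diameter, 6 mm thick, underside 34 mm below this point), then the 10 mm nose to 72 mm below this point.
- punch_tip (a point): End of the punch's sprung conical point, a 6 mm rod sticking 14 mm out of the nose: 86 mm below punch_grip when free. Pressed, it slides up: the push starts near 3 N and rises steadily to about 14 N near 6 mm of travel; by 7 mm the spring trips and the push drops suddenly to about 4 N. Hard end stop at 8.8 mm. More than 30 N, or slamming on the stop, harms it. It springs out again when lifted.
- bush_mouth (a point): Centre of the mouth of the jig's guide bush, 51 mm above the bench: a 12 mm hole straight down through the 20 mm thick bridge, chamfered 1.5 mm; z up. Below it lies the clamped coupon, a flat aluminium bar 25 x 76 mm. Coupons differ in thickness: its top, where the point lands, is 24 to 38 mm below this point, is not measured and must be felt.
- jig: Marking jig, fixed to the bench: dark steel base 80 x 134 x 10 mm, long in its y, with an aluminium bridge (80 mm along x, 34 mm along y, upper face 51 mm high) and the screw clamp that holds the coupon. Origin at bench height under the guide bush, z up. Screw heads 4 mm high stand on the bridge 33 mm to either side of the bush.
- stand_seat (a point): Centre of the mouth of the hole in the punch's stand, 68 mm above the bench; the hole is 14 mm wide, 56 mm deep, chamfered 1.5 mm; z up. Seated, the punch's collar rests flat on the column here, so punch_grip is 34 mm above this point.
- stand: The punch's stand, fixed to the bench: black foot 86 x 86 x 10 mm, grey column 40 x 40 mm up to 68 mm. Origin at the centre of its underside.
- beaker_100: Bystander: glass beaker 53 x 56 x 70 mm behind the work; origin at the centre of its underside. Leave it alone.
- slide_box: Bystander: closed green box 95 x 100 x 36 mm behind the work; origin at the centre of its underside. Leave it alone.
- forceps: Bystander: flat steel forceps 126 mm long, 10 mm high, lying near the bench's front edge; origin at the centre of the underside. Leave them alone.

How it is judged:
By the outcome, as a careful person would: the job done as asked, in the order asked, and still so for the second after the job is handed in, with the robot touching nothing.
It also fails if it takes over 61 s, if anything falls off the work surface, if the arm or the gripper's body presses on something with over 40 N, if the wrist force passes 120 N, or if a joint passes its speed limit or range.

## Robot

A 6-joint arm with a two-finger parallel gripper is mounted at the origin on a cart in front of the work surface, level with it; the furniture and walls round the work are solid. World frame = base frame: x ahead of the robot, y to its left, z up, the work surface at z = 0. Lengths are in mm, angles in rad, forces in N, time in s.
With the tool pointing down it reaches from about 350 to 875 mm from the base axis. Payload 4.2 kg.
Tool frame: the origin (TCP) lies at the very end of the fingers, on their centre line; the grasp point (between the pads) lies 19 mm behind it (arm.pinch_z is the distance from the TCP to the grasp point, in mm); x points along the fingers, y is the direction in which the jaws open and shut, and the axes are right-handed (so a half turn about x gives the same grasp; the last joint's range is limited). The gripper opens to 85 mm and grips with 20 to 120 N. Pads are 22 mm wide; open, the fingers measure 114 mm over their backs; the gripper's body (76 mm by 85 mm) begins 54 mm behind the grasp point. The pads swing forward as they close: fully open they stand 13 mm farther back than shut.
Start: joints at [-0.882, 0.385, 0.008, 0, -1.194, -0.259], TCP at [260.443, -568.127, 231.312] pointing down, gripper open.
Joint ranges: [-3.14, 3.14], [-1.21, 2.06], [-1.07, 1.41], [-3.16, 2.05], [-2.99, -0.16], [-3.1, 3.1]. Speed limits (rad/s): [2.79, 2.79, 3.14, 3.14, 3.14, 3.14].

## Interface

Orientations are given as a unit quaternion [x, y, z, w].
In Python, from bench import arm gives the robot as it stands.
- The arm moves only by the tool drive_tool, never from a script. Its argument "motion" is a list of rows, each a list of 4 numbers: the shift along the tool's x, y, z in mm, then the turn about the tool's x in degrees. In form: [[dx, dy, dz, spin], ...]. A call has 1 to 10 rows; each row shifts and turns the commanded pose from where the row before left it, along the tool's axes as they then stand; what a row does not reach is not made up. A row lasts 1/12 s, in which the tool goes at most 41.7 mm and 7.16 degrees, less where a joint would pass 70% of its speed; a pose out of reach is approached as far as the arm can. A call with a gripper value outside its range is refused whole. "grip" is the finger opening in mm, from 0 to 85.4, set as the call begins (left out, the last holds). The fingers move at their own pace and stop on an object; the grip force is fixed at half the most. Time passes only in rows, so rows that do not move let the fingers close. It gives the time, the measured TCP pose, the force and the opening at its end, in the units of the state.
- arm.read_state(): the state, without advancing time (a new reading comes with each control period).
- arm.get_image(name): name is "scene" or "top" or "wrist"; returns the picture (420x560x3 uint8, red, green, blue); there is no depth.
- arm.calibration(name): a dict with "K" (3x3 intrinsics, pixels), "eye" and "attitude" of the camera in the world; the wrist camera has in their place "T_tool_cam" (4x4, takes a point from camera to tool coordinates, whose origin is the TCP and whose axes are the tool frame's). Camera axes: x right, y up, looking along -z (the intrinsics and any distortion apply to the point x, -y, -z); pixel columns grow to the right and rows downward; lengths in mm; the calibration is good to about 2 mm. A picture is of the moment at which its call begins: read the wrist's pose just before it. calibration takes no time and is no camera call.
- arm.job_done(): hands the job in, once; it reports no verdict.
The state is a dict: "clock": time; "joints": joint angles; "joint_vel": joint speeds; "joint_efforts": joint torques, N m; "position": TCP position; "ee_rot": TCP orientation; "contact_force": force on the tool from outside, world axes, zero at the start; "wrist_torque": the same for the moment, N m; "gripper_width": finger opening in mm.
Only numpy, scipy, OpenCV 4.12 (cv2) and the standard library are available. Lean on these libraries where they do the work, as an engineer would, in place of code of your own. Each camera call takes 0.05 s, during which the arm holds its last target. There are 200 camera calls.

## Working session

There is one attempt and no reset: what is moved stays moved. The work goes in short steps, Python scripts to look and compute and a tool call to move; the robot and the scene stay as the last step left them, time stands still between calls to the robot, and variables do not carry over. Pictures are saved under pics/ and viewed, about 8 in all and at most 12, crops included, and the job is handed in when it is done.

Besides the shell and the picture viewer there is one more tool, called after "Emit:" by a JSON object that holds its "fn" and its "kwargs", one argument or row to a line. drive_tool: Moves the arm, as the interface text tells. Its arguments: {"type":"object","properties":{"motion":{"type":"array"},"grip":{"type":"number"}},"required":["motion"]}

```bash
mkdir -p pics && ls && python3 - <<'E'
from bench import arm
import cv2,numpy as np
s=arm.read_state();print(s)
for n in("scene","top"):
    print(n,arm.calibration(n))
    cv2.imwrite(f"pics/{n}0.png",cv2.cvtColor(arm.get_image(n),cv2.COLOR_RGB2BGR))
print(arm.calibration("wrist"),arm.pinch_z)
E
```

```text
pics
{'clock': 0.0, 'joints': array([-8.82439602e-01,  3.85541955e-01,  6.62035994e-03, -4.70632176e-04,
       -1.19399303e+00, -2.58579387e-01]), 'joint_vel': array([ 0.00059775, -0.00045734,  0.00153233,  0.00036558,  0.00148637,
       -0.00015189]), 'joint_efforts': array([-5.19355435e-04, -3.92290771e+01,  1.88397235e+01,  4.18603599e+00,
       -4.60772906e-03, -5.68660340e-06]), 'position': array([ 260.17363473, -567.63273729,  230.23246406]), 'ee_rot': array([-0.14998537,  0.69105996,  0.1514595 ,  0.69065226]), 'contact_force': array([ 0.14070526, -0.43722297, -0.19619657]), 'wrist_torque': array([ 0.00416674,  0.02827834, -0.01221073]), 'gripper_width': 85.33617605428445}
scene {'K': array([[441.51822872,   0.        , 274.52377933],
       [  0.        , 441.51822872, 212.8574898 ],
       [  0.        ,   0.        ,   1.        ]]), 'eye': array([ 19.75365703, 596.30671405, 626.20938915]), 'attitude': array([-0.1805343 ,  0.4040479 ,  0.80918165, -0.38649413])}
top {'K': array([[473.32187598,   0.        , 283.02917507],
       [  0.        , 473.32187598, 207.65715162],
       [  0.        ,   0.        ,   1.        ]]), 'eye': array([370.42162942, 131.80733726, 962.11992952]), 'attitude': array([ 0.07622346, -0.05203117, -0.69927246,  0.70887289])}
{'K': array([[327.75757114,   0.        , 278.49308512],
       [  0.        , 327.75757114, 212.06894269],
       [  0.        ,   0.        ,   1.        ]]), 'T_tool_cam': array([[ 1.42627054e-06,  3.17513636e-01, -9.48253706e-01,
        -1.42402015e+02],
       [ 9.99999548e-01, -9.02489985e-04, -3.00685992e-04,
         1.06933729e+00],
       [-9.51261375e-04, -9.48253277e-01, -3.17513493e-01,
        -8.02500220e+01],
       [ 0.00000000e+00,  0.00000000e+00,  0.00000000e+00,
         1.00000000e+00]])} 18.700000000000003
```

View pics/scene0.png

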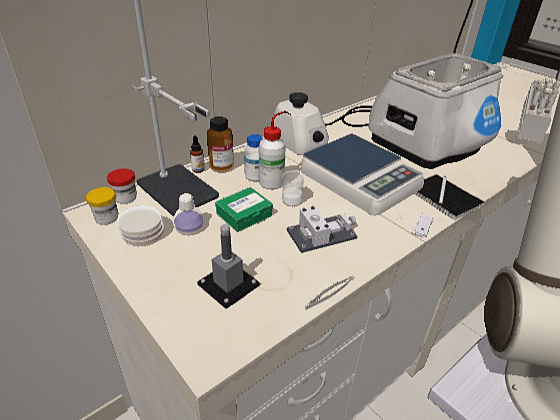

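View pics/top0.png

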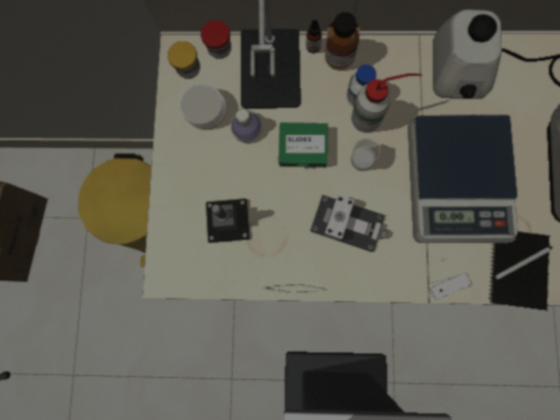

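The scene view shows the stand and punch near (227,265) and the jig near (322,228). In the top view the stand is near (228,219) and the jig near (345,222). I'll enlarge these four regions in one picture.

```bash
python3 - <<'E'
import cv2,numpy as np
s=cv2.imread("pics/scene0.png");t=cv2.imread("pics/top0.png")
def c(im,x,y,w,h,k):return cv2.resize(im[y:y+h,x:x+w],None,fx=k,fy=k,interpolation=cv2.INTER_CUBIC)
A=c(s,187,215,80,100,4) ;B=c(s,280,195,80,60,5)
C=c(t,198,190,60,60,5);D=c(t,305,187,90,70,5)
o=np.zeros((800,800,3),np.uint8)[:600]
print(A.shape,B.shape,C.shape,D.shape)
C=cv2.convertScaleAbs(C,alpha=1.6);D=cv2.convertScaleAbs(D,alpha=1.6)
o=np.zeros((600,800,3),np.uint8)
o[0:400,0:320]=A;o[0:300,320:720]=B;o[300:600,320:320+450][:, :]=0
D=c(t,313,190,80,60,5);D=cv2.convertScaleAbs(D,alpha=1.5);o[300:600,320:720]=D
C=c(t,198,195,60,50,4);C=cv2.convertScaleAbs(C,alpha=1.5);o[400:600,0:240]=C
cv2.imwrite("pics/crop0.png",o)
E
```

```text
(400, 320, 3) (300, 400, 3) (300, 300, 3) (350, 450, 3)
```

View pics/crop0.png

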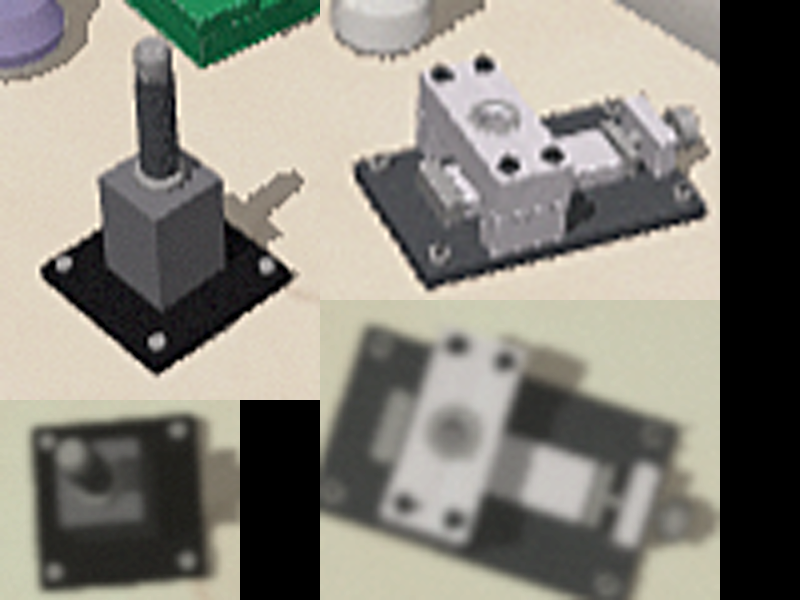

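Crops show the following:
- **Bush:** mouth centre at about (315,218.6) in the scene and (340,216.4) in the top view.
- **Column top:** centre at about (227.5,260.5) in the scene and (223.2,215.5) in the top view.
- **Punch cap:** top at about (225,226.2) in the scene and (216.2,208.7) in the top view.

```bash
cat > h.py <<'E'
from bench import arm
import numpy as np,cv2
from scipy.spatial.transform import Rotation as R
def cam(n,s=None):
    c=arm.calibration(n)
    if n!="wrist":return c["K"],R.from_quat(c["attitude"]).as_matrix(),np.array(c["eye"])
    T=np.array(c["T_tool_cam"]);Q=R.from_quat(s["ee_rot"]).as_matrix()
    return c["K"],Q@T[:3,:3],Q@T[:3,3]+s["position"]
def at(C,p,z):
    K,A,e=C;d=A@(np.linalg.inv(K)@[p[0],p[1],1]*[1,-1,-1]);return e+d*(z-e[2])/d[2]
def px(C,P):
    K,A,e=C;q=K@((A.T@(np.array(P)-e))*[1,-1,-1]);return q[:2]/q[2]
E
python3 - <<'E'
from h import *
S=cam("scene");T=cam("top");np.set_printoptions(precision=1,suppress=True)
print("bush",at(S,(314.6,218.2),51),at(T,(339.6,216),51))
print("seat",at(S,(227.2,260.2),68),at(T,(222.9,215.2),68))
print("cap",at(S,(224.7,225.9),146),at(T,(215.9,208.4),146))
f=lambda u,v:(198+u/4-.4,195+(v-400)/4-.4)
for u,v in((32,430),(190,415),(208,577),(42,590)):print("foot",at(T,f(u,v),10))
g=lambda u,v:(313+(u-320)/5-.4,190+(v-300)/5-.4)
for u,v in((438,330),(525,350),(470,545),(382,518)):print("bridge",at(T,g(u,v),51))
g=lambda u,v:(280+(u-320)/5-.4,195+v/5-.4)
for u,v in((442,74),(484,64),(553,155),(508,165)):print("screw",at(S,g(u,v),55))
for u,v in((37,270),(157,375),(296,274)):print("footS",at(S,(187+u/4-.4,215+v/4-.4),10))
E
```

```text
bush [524.8  54.9  51. ] [522.3  54.2  51. ]
seat [518.3 282.1  68. ] [518.5 279.4  68. ]
cap [521.2 281.1 146. ] [517.6 279.4 146. ]
foot [555.1 325.9  10. ]
foot [563.8 244.5  10. ]
foot [480.1 232.7  10. ]
foot [472.4 317.   10. ]
bridge [562.7  60.7  51. ]
bridge [555.1  26.8  51. ]
bridge [478.2  48.7  51. ]
bridge [488.3  82.5  51. ]
screw [557.7  55.5  55. ]
screw [551.8  36.2  55. ]
screw [488.6  56.9  55. ]
screw [495.4  76.1  55. ]
footS [557.5 330.1  10. ]
footS [469.5 321.9  10. ]
footS [479.3 235.6  10. ]
```

```bash
python3 - <<'E'
from h import *
np.set_printoptions(precision=3,suppress=True)
s=arm.read_state();M=R.from_quat(s["ee_rot"]).as_matrix();print(M)
print("to tool:",M.T@(np.array([519,280,230])-s["position"]))
E
```

```text
[[-0.001 -0.417  0.909]
 [ 0.002  0.909  0.417]
 [-1.     0.002 -0.   ]]
to tool: [  1.587 662.843 588.338]
```

Emit:
{"fn": "drive_tool", "kwargs": {
  "motion": [
    [0, 0, 0, 6.15],
    [0, 0, 0, 6.15],
    [0, 0, 0, 6.15],
    [0, 0, 0, 6.15],
    [0, 20, 8, 0],
    [0, 34, 14, 0],
    [0, 36, 15, 0],
    [0, 36, 15, 0],
    [0, 36, 15, 0],
    [0, 36, 15, 0]
  ]
}}

```text
clock: 0.93
position: [342.4, -368.3, 230.9]
ee_rot: [0.0, 0.707, 0.0, 0.707]
contact_force: [0.9, -0.5, -0.1]
gripper_width: 85.0
```

Emit:
{"fn": "drive_tool", "kwargs": {
  "motion": [
    [0, 36, 15, 0],
    [0, 36, 15, 0],
    [0, 36, 15, 0],
    [0, 36, 15, 0],
    [0, 36, 15, 0],
    [0, 36, 15, 0],
    [0, 36, 15, 0],
    [0, 36, 15, 0],
    [0, 36, 15, 0],
    [0, 36, 15, 0]
  ]
}}

```text
clock: 1.77
position: [492.2, -8.1, 231.2]
ee_rot: [-0.0, 0.707, 0.0, 0.707]
contact_force: [0.3, -0.5, 0.9]
gripper_width: 85.0
```

Emit:
{"fn": "drive_tool", "kwargs": {
  "motion": [
    [15, 20, 10, 0],
    [25, 20, 10, 0],
    [25, 14, 8, 0],
    [25, 8, 3, 0],
    [15, 0, 0, 0],
    [6, 0, 0, 0],
    [0, 0, 0, 0],
    [0, 0, 0, 0]
  ]
}}

```text
clock: 2.43
position: [523.5, 51.8, 120.7]
ee_rot: [-0.0, 0.707, 0.0, 0.707]
contact_force: [-0.5, -0.1, -0.0]
gripper_width: 85.5
```

```bash
cat > w.py <<'E'
from h import *
import sys,json
def snap(n):
    s=arm.read_state();im=cv2.cvtColor(arm.get_image("wrist"),cv2.COLOR_RGB2BGR);cv2.imwrite(f"pics/{n}.png",im)
    json.dump({k:list(map(float,s[k])) for k in("position","ee_rot")},open(f"pics/{n}.json","w"));return im,s
def load(n):
    s=json.load(open(f"pics/{n}.json"));s["position"]=np.array(s["position"]);return s
E
python3 - <<'E'
from w import *
im,s=snap("w1");print(s["position"],px(cam("wrist",s),(523.5,54.5,51)))
E
```

```text
[523.452384    51.81367437 120.71319665] [280.03626893 225.53016628]
```

View pics/w1.png

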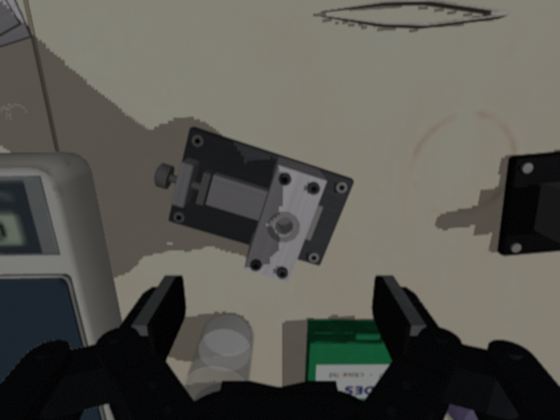

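The wrist view shows the bush at about (286,228), against a predicted (280,225.5), so they agree to about 4 mm. I'll refine this with a crop.

```bash
python3 - <<'E'
from w import *
im=cv2.imread("pics/w1.png");s=load("w1");C=cam("wrist",s)
c=im[198:258,246:326];c=cv2.convertScaleAbs(cv2.resize(c,None,fx=8,fy=8,interpolation=cv2.INTER_CUBIC),alpha=1.5);
for i in range(0,640,80):cv2.putText(c,str(246+i//8),(i,10),0,.35,(0,0,255));cv2.line(c,(i,0),(i,4),(0,0,255))
for i in range(0,480,80):cv2.putText(c,str(198+i//8),(0,i+10),0,.35,(0,0,255))
cv2.imwrite("pics/w1c.png",c)
for p in((284,226.5),(285,227),(286,228)):print(p,at(C,p,51))
E
```

```text
(284, 226.5) [524.21428831  57.24775727  51.        ]
(285, 227) [524.5841934   57.94332466  51.        ]
(286, 228) [525.32620328  58.64285853  51.        ]
```

View pics/w1c.png

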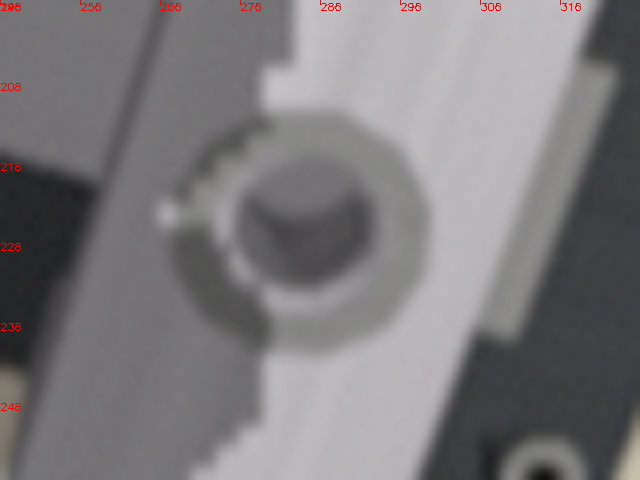

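Fitting the outer ring gives a bush centre of about (283.2,226.4). Next I look at the punch in the same way.

Emit:
{"fn": "drive_tool", "kwargs": {
  "motion": [
    [-15, 15, 0, 0],
    [-20, 30, 0, 0],
    [-15, 36, 0, 0],
    [0, 36, -1, 0],
    [0, 36, -1, 0],
    [0, 36, -2, 0],
    [0, 25, 0, 0],
    [0, 14, 0, 0],
    [0, 0, 0, 0],
    [0, 0, 0, 0]
  ]
}}

```text
clock: 3.32
position: [519.1, 280.0, 171.1]
ee_rot: [-0.0, 0.707, 0.001, 0.707]
contact_force: [0.7, -0.8, -0.5]
gripper_width: 85.5
```

```bash
python3 - <<'E'
from w import *
im,s=snap("w2");C=cam("wrist",s);print(s["position"],px(C,(519,281,146)),px(C,(519,281,74)))
c=im[150:270,200:360];c=cv2.convertScaleAbs(cv2.resize(c,None,fx=5,fy=5,interpolation=cv2.INTER_CUBIC),alpha=1.8)
for i in range(0,800,50):cv2.putText(c,str(200+i//5),(i,10),0,.35,(0,0,255));cv2.line(c,(i,0),(i,4),(0,0,255))
for i in range(0,600,50):cv2.putText(c,str(150+i//5),(0,i+10),0,.35,(0,0,255));cv2.line(c,(0,i),(4,i),(0,0,255))
cv2.imwrite("pics/w2c.png",c)
print("bush",at(cam("wrist",load("w1")),(283.2,226.4),51))
E
```

```text
[519.12112981 280.0155253  171.07307888] [277.31594555 253.53685682] [277.56847585 212.6233836 ]
bush [524.14111926  56.69327586  51.        ]
```

View pics/w2c.png

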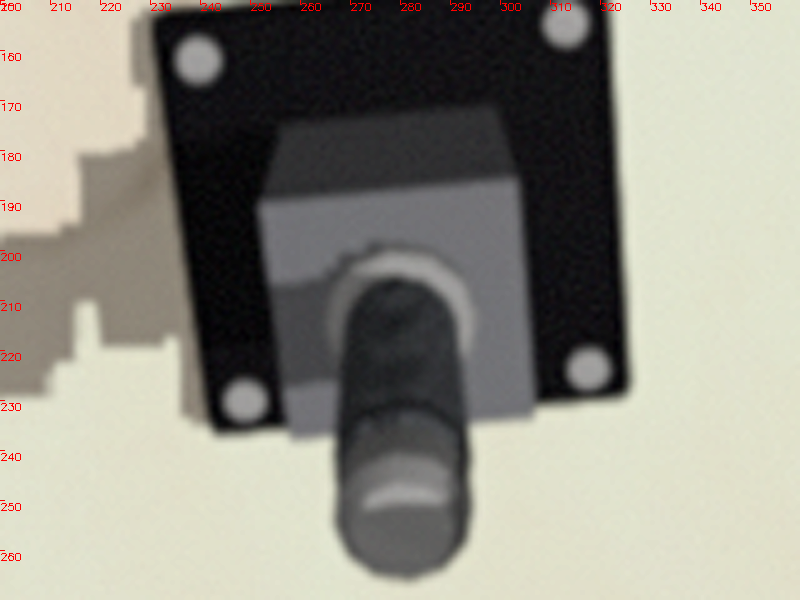

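The crop shows the column-top centre at about (279.8,211.2), the collar centre at about (279.7,214) and the cap centre at about (280.3,251.9).

```bash
python3 - <<'E'
from w import *
np.set_printoptions(precision=1,suppress=True)
C=cam("wrist",load("w2"))
for n,p,z in(("col",(279.8,211.2),68),("collar",(279.7,214),74),("cap",(280.3,251.9),144)):print(n,at(C,p,z))
E
```

```text
col [519.8 282.7  68. ]
collar [520.1 282.6  74. ]
cap [518.9 282.7 144. ]
```

Emit:
{"fn": "drive_tool", "kwargs": {
  "motion": [
    [10, 1.7, 0.3, 0],
    [15, 0, 0, 0],
    [20, 0, 0, 0],
    [18, 0, 0, 0],
    [12, 0, 0, 0],
    [8, 0, 0, 0],
    [5, 0, 0, 0],
    [0, 0, 0, 0],
    [0, 0, 0, 0]
  ]
}}

```text
clock: 4.12
position: [519.8, 281.5, 82.6]
ee_rot: [0.0, 0.707, 0.0, 0.707]
contact_force: [-0.2, 0.6, 0.9]
gripper_width: 85.6
```

Emit:
{"fn": "drive_tool", "kwargs": {
  "motion": [
    [0, 0, 0, 0],
    [0, 0, 0, 0],
    [0, 0, 0, 0],
    [0, 0, 0, 0],
    [0, 0, 0, 0],
    [0, 0, 0, 0],
    [0, 0, 0, 0],
    [0, 0, 0, 0]
  ],
  "grip": 14
}}

```text
clock: 4.78
position: [519.4, 281.7, 82.7]
ee_rot: [-0.0, 0.707, 0.0, 0.707]
contact_force: [-0.3, -0.6, 2.3]
gripper_width: 15.4
```

Emit:
{"fn": "drive_tool", "kwargs": {
  "motion": [
    [0, 0, 0, 0],
    [0, 0, 0, 0],
    [0, 0, 0, 0]
  ],
  "grip": 0
}}

```text
clock: 5.03
position: [519.4, 281.7, 82.7]
ee_rot: [-0.0, 0.707, 0.0, 0.707]
contact_force: [-1.1, -0.2, 4.4]
gripper_width: 15.7
```

```bash
python3 - <<'E'
from w import *
s=arm.read_state();print(s["contact_force"],s["wrist_torque"],s["gripper_width"],s["position"])
E
```

```text
[-1.13941544 -0.19334912  4.42126394] [-0.21739874  0.41285806 -0.04017818] 15.693596401638903 [519.44847864 281.71906992  82.69982264]
```

Emit:
{"fn": "drive_tool", "kwargs": {
  "motion": [
    [-3, 0, 0, 0],
    [-5, 0, 0, 0],
    [-7, 0, 0, 0],
    [-9, 0, 0, 0],
    [-9, 0, 0, 0],
    [-9, 0, 0, 0],
    [-9, 0, 0, 0],
    [-8, 0, 0, 0],
    [-6, 0, 0, 0],
    [0, 0, 0, 0]
  ]
}}

```text
clock: 5.87
position: [520.1, 282.3, 149.3]
ee_rot: [0.0, 0.706, 0.001, 0.708]
contact_force: [-0.1, 0.4, -2.1]
gripper_width: 15.6
```

```bash
python3 - <<'E'
from w import *
im,s=snap("w3");print(s["contact_force"],s["wrist_torque"],s["gripper_width"],s["position"])
C=cam("wrist",s);z=s["position"][2]+19
for d in(0,-31,-72,-86):print(d,px(C,(519.6,282.2,z+d)))
c=im[120:330,140:420];c=cv2.convertScaleAbs(cv2.resize(c,None,fx=2.8,fy=2.8,interpolation=cv2.INTER_CUBIC),alpha=1.8)
for i in range(0,280,20):cv2.putText(c,str(140+i),(int(i*2.8),10),0,.35,(0,0,255))
for i in range(0,210,20):cv2.putText(c,str(120+i),(0,int(i*2.8)+10),0,.35,(0,0,255))
cv2.imwrite("pics/w3c.png",c)
E
```

```text
[-0.08323464  0.3985001  -2.05534765] [ 0.04524185 -0.01940473 -0.01175158] 15.580194213373192 [520.11127455 282.28362921 149.29504791]
0 [274.65355112 297.20353653]
-31 [275.17861415 263.73823498]
-72 [275.64827856 233.8038077 ]
-86 [275.77134682 225.95995609]
```

View pics/w3c.png

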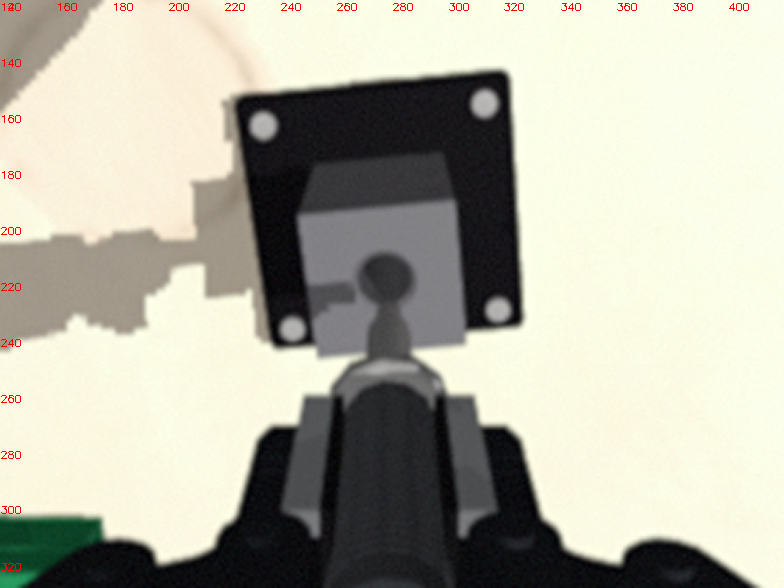

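The punch is held upright. The stand hole is at (277.7,219.5) and the collar centre is at column 278.5, about 1.5 mm to the right of the prediction, so the wrist camera has a small +y bias. Now to the bush.

Emit:
{"fn": "drive_tool", "kwargs": {
  "motion": [
    [0, -10, 0, 0],
    [0, -20, 0, 0],
    [0, -30, 1, 0],
    [0, -34, 1, 0],
    [0, -34, 1, 0],
    [0, -34, 1, 0],
    [0, -30, 0.2, 0],
    [0, -20, 0, 0],
    [0, -10, 0, 0],
    [0, -4.5, 0, 0]
  ]
}}

```text
clock: 6.75
position: [522.9, 53.2, 146.8]
ee_rot: [0.001, 0.708, -0.001, 0.707]
contact_force: [-0.7, -0.3, -2.3]
gripper_width: 15.3
```

Emit:
{"fn": "drive_tool", "kwargs": {
  "motion": [
    [5, 0, 0, 0],
    [8, 0, 0, 0],
    [5, 0, 0, 0],
    [2, 0, 0, 0],
    [0, 0, 0, 0],
    [0, 0, 0, 0]
  ]
}}

```text
clock: 7.25
position: [523.7, 55.8, 127.0]
ee_rot: [-0.001, 0.707, 0.0, 0.707]
contact_force: [0.9, 0.3, -1.7]
gripper_width: 15.7
```

```bash
python3 - <<'E'
from w import *
im,s=snap("w4");print(s["contact_force"],s["wrist_torque"],s["gripper_width"],s["position"])
C=cam("wrist",s);p=s["position"]
for d in(-12,-53,-67):print(d,px(C,p+[0,0,d]))
print("bush",px(C,(524.1,56.7,51)))
c=im[160:280,200:360];c=cv2.convertScaleAbs(cv2.resize(c,None,fx=5,fy=5,interpolation=cv2.INTER_CUBIC),alpha=1.8)
for i in range(0,800,50):cv2.putText(c,str(200+i//5),(i,10),0,.35,(0,0,255));cv2.line(c,(i,0),(i,4),(0,0,255))
for i in range(0,600,50):cv2.putText(c,str(160+i//5),(0,i+10),0,.35,(0,0,255));cv2.line(c,(0,i),(4,i),(0,0,255))
cv2.imwrite("pics/w4c.png",c)
E
```

```text
[ 0.94706206  0.26767786 -1.72540048] [-0.04326186 -0.0098148   0.00750888] 15.693263640960842 [523.68305401  55.78561316 126.98530798]
-12 [275.39801518 264.67147304]
-53 [275.98601078 234.780253  ]
-67 [276.14008428 226.94780539]
bush [277.51632897 222.94556699]
```

View pics/w4c.png

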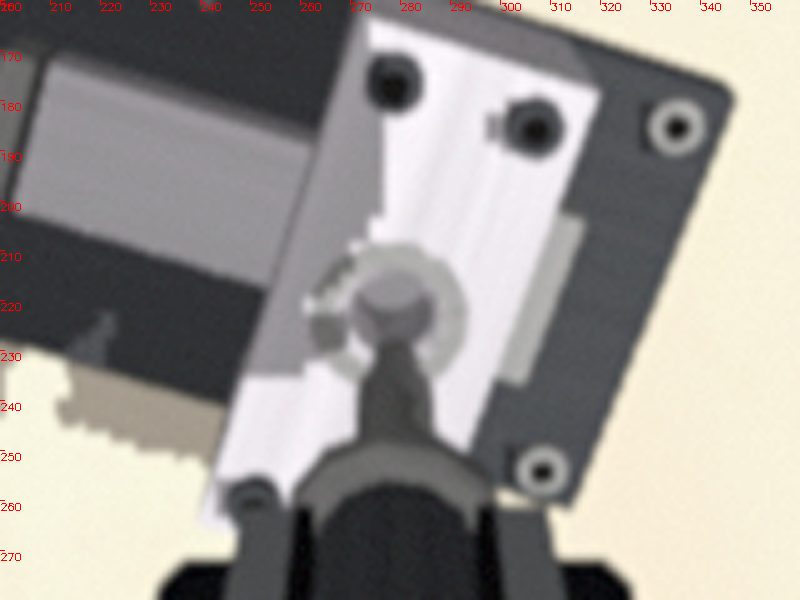

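```bash
python3 - <<'E'
from w import *
np.set_printoptions(precision=1,suppress=True)
def circ(C,c,r):
    t=np.linspace(0,2*np.pi,73);q=np.array([px(C,(c[0]+r*np.cos(a),c[1]+r*np.sin(a),c[2])) for a in t]);return q.min(0),q.max(0)
s=load("w4");C=cam("wrist",s);p=s["position"]
for n,r,d in(("collar bot",12,-14.7),("collar top",12,-8.7),("nose end",5,-52.7),("rod end",3,-63.7),("sleeve bot",8.5,-8.7)):print(n,*circ(C,p+[0,1.6,d],r))
print("apex",px(C,p+[0,1.6,-66.7]))
print("ring",*circ(C,(524.1,56.7,51),10.5),"hole",*circ(C,(524.1,56.7,51),7.5),*circ(C,(524.1,56.7,51),6))
s=load("w2");C=cam("wrist",s)
for z in(68,74):print("w2 collar",z,*circ(C,(519.6,282.7,z),12))
print("cap",*circ(C,(519.6,282.7,146),8))
s=load("w3");C=cam("wrist",s)
print("w3 hole",at(C,(277.5,219.3),68),*circ(C,(519.6,282.7,68),7))
E
```

```text
collar bot [255.9 241.6] [301.  282.1]
collar top [255.2 246.4] [301.7 288.1]
nose end [270.7 227.7] [286.3 242.1]
rod end [274.  224.6] [282.9 232.8]
sleeve bot [262.  252.7] [294.9 282.2]
apex [278.5 227.1]
ring [262.7 208.9] [292.3 236.6] hole [267.  212.9] [288.1 232.7] [269.1 215. ] [286.  230.8]
w2 collar 68 [264.5 196.3] [294.9 225.1]
w2 collar 74 [264.2 198.4] [295.3 227.9]
cap [266.1 241.4] [294.5 267.2]
w3 hole [519.9 283.4  68. ] [266.9 209.7] [286.2 227.9]
```

```bash
python3 - <<'E'
from w import *
im=cv2.imread("pics/w4.png");s=load("w4");C=cam("wrist",s);p=s["position"]
k=12;x0,y0=262,208
c=cv2.convertScaleAbs(cv2.resize(im[y0:y0+50,x0:x0+33],None,fx=k,fy=k,interpolation=cv2.INTER_CUBIC),alpha=2.2)
o=c.copy()
def ell(cc,r,col):
    q=[(px(C,(cc[0]+r*np.cos(a),cc[1]+r*np.sin(a),cc[2]))-[x0,y0]+.5)*k for a in np.linspace(0,2*np.pi,60)]
    cv2.polylines(o,[np.int32(q)],True,col,1)
for d in(-52.7,-46):ell(p+[1,1.6,d],5,(0,0,255))
ell(p+[1,1.6,-61],3,(0,160,0));ell(p+[1,1.6,-66.7],.5,(0,160,0));ell(p+[1,1.6,-14.7],12,(255,0,255));ell(p+[1,1.6,-8.7],8.5,(0,160,255))
ell((524.1,56.7,51),10.5,(255,0,0));ell((524.1,56.7,51),6,(255,0,0))
cv2.imwrite("pics/w4d.png",np.hstack([c,o]))
E
```

```text
(no output)
```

View pics/w4d.png

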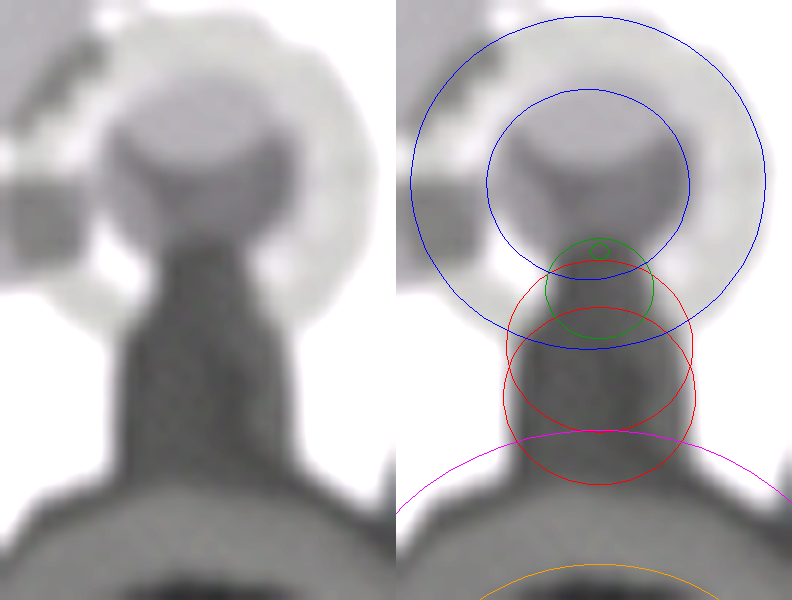

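Ring and hole are centred near (277.8,223). The punch tip apex is at about (278.6,228), and projected to the same frame that is within roughly 0.7 mm of the bush axis. I'll make a small correction and lower.

Emit:
{"fn": "drive_tool", "kwargs": {
  "motion": [
    [0, -0.4, -0.6, 0],
    [4, 0, 0, 0],
    [5, 0, 0, 0],
    [5, 0, 0, 0],
    [4, 0, 0, 0],
    [1, 0, 0, 0],
    [0, 0, 0, 0]
  ]
}}

```text
clock: 7.88
position: [522.8, 54.6, 107.7]
ee_rot: [-0.0, 0.708, -0.0, 0.707]
contact_force: [1.0, 0.5, -1.1]
gripper_width: 15.3
```

Emit:
{"fn": "drive_tool", "kwargs": {
  "motion": [
    [1, 0, 0, 0],
    [1, 0, 0, 0],
    [1, 0, 0, 0],
    [1, 0, 0, 0],
    [1, 0, 0, 0],
    [0, 0, 0, 0]
  ]
}}

```text
clock: 8.38
position: [522.9, 54.7, 103.1]
ee_rot: [-0.0, 0.707, 0.0, 0.707]
contact_force: [-0.9, 0.2, -1.8]
gripper_width: 15.5
```

Emit:
{"fn": "drive_tool", "kwargs": {
  "motion": [
    [0.5, 0, 0, 0],
    [0.5, 0, 0, 0],
    [0.5, 0, 0, 0],
    [0.5, 0, 0, 0],
    [0.5, 0, 0, 0],
    [0, 0, 0, 0]
  ]
}}

```text
clock: 8.88
position: [523.0, 54.8, 100.7]
ee_rot: [-0.0, 0.707, 0.0, 0.707]
contact_force: [-1.2, -0.1, -1.2]
gripper_width: 15.6
```

```bash
cat > f.py <<'E'
from bench import arm
s=arm.read_state()
for k in("position","contact_force","wrist_torque","gripper_width","clock"):print(k,s[k])
E
python3 f.py
```

```text
position [522.97754647  54.76101353 100.69178269]
contact_force [-1.18753458 -0.09211848 -1.20613   ]
wrist_torque [ 0.0154458   0.04181861 -0.01496604]
gripper_width 15.63980395766907
clock 8.8833
```

Emit:
{"fn": "drive_tool", "kwargs": {
  "motion": [
    [0.5, 0, 0, 0],
    [0.5, 0, 0, 0],
    [0.5, 0, 0, 0],
    [0.5, 0, 0, 0],
    [0.5, 0, 0, 0],
    [0.5, 0, 0, 0],
    [0, 0, 0, 0]
  ]
}}

```text
clock: 9.47
position: [523.0, 54.8, 97.7]
ee_rot: [-0.0, 0.707, 0.0, 0.707]
contact_force: [-0.4, 0.8, -2.2]
gripper_width: 15.8
```

```bash
python3 f.py
```

```text
position [522.97722457  54.75355288  97.67325792]
contact_force [-0.43668757  0.80193141 -2.2037994 ]
wrist_torque [-0.02218596  0.03377775 -0.01559603]
gripper_width 15.790355155626372
clock 9.4667
```

Emit:
{"fn": "drive_tool", "kwargs": {
  "motion": [
    [0.5, 0, 0, 0],
    [0.5, 0, 0, 0],
    [0.5, 0, 0, 0],
    [0.5, 0, 0, 0],
    [0.5, 0, 0, 0],
    [0.5, 0, 0, 0],
    [0, 0, 0, 0]
  ]
}}

```text
clock: 10.05
position: [523.0, 54.8, 94.7]
ee_rot: [-0.0, 0.707, 0.0, 0.707]
contact_force: [0.2, -0.7, -2.7]
gripper_width: 15.7
```

Emit:
{"fn": "drive_tool", "kwargs": {
  "motion": [
    [0.5, 0, 0, 0],
    [0.5, 0, 0, 0],
    [0.5, 0, 0, 0],
    [0.5, 0, 0, 0],
    [0, 0, 0, 0]
  ]
}}

```text
clock: 10.47
position: [523.0, 54.8, 92.7]
ee_rot: [-0.0, 0.707, 0.0, 0.707]
contact_force: [-0.5, 0.2, -2.8]
gripper_width: 15.9
```

Emit:
{"fn": "drive_tool", "kwargs": {
  "motion": [
    [0.5, 0, 0, 0],
    [0.5, 0, 0, 0],
    [0.5, 0, 0, 0],
    [0.5, 0, 0, 0],
    [0, 0, 0, 0]
  ]
}}

```text
clock: 10.88
position: [523.0, 54.8, 90.7]
ee_rot: [-0.0, 0.707, 0.0, 0.707]
contact_force: [0.3, 0.2, -2.4]
gripper_width: 15.8
```

Emit:
{"fn": "drive_tool", "kwargs": {
  "motion": [
    [0.5, 0, 0, 0],
    [0.5, 0, 0, 0],
    [0.5, 0, 0, 0],
    [0.5, 0, 0, 0],
    [0, 0, 0, 0]
  ]
}}

```text
clock: 11.3
position: [523.0, 54.7, 88.7]
ee_rot: [-0.0, 0.707, 0.0, 0.707]
contact_force: [-0.5, -0.1, -2.0]
gripper_width: 15.9
```

Emit:
{"fn": "drive_tool", "kwargs": {
  "motion": [
    [0.5, 0, 0, 0],
    [0.5, 0, 0, 0],
    [0.5, 0, 0, 0],
    [0.5, 0, 0, 0],
    [0, 0, 0, 0]
  ]
}}

```text
clock: 11.72
position: [523.0, 54.7, 86.7]
ee_rot: [-0.0, 0.707, 0.0, 0.707]
contact_force: [-0.4, 0.3, -1.7]
gripper_width: 15.4
```

Emit:
{"fn": "drive_tool", "kwargs": {
  "motion": [
    [0.5, 0, 0, 0],
    [0.5, 0, 0, 0],
    [0.5, 0, 0, 0],
    [0.5, 0, 0, 0],
    [0, 0, 0, 0]
  ]
}}

```text
clock: 12.13
position: [523.3, 54.8, 85.3]
ee_rot: [-0.0, 0.707, 0.0, 0.707]
contact_force: [-1.4, -0.1, 1.4]
gripper_width: 15.6
```

Emit:
{"fn": "drive_tool", "kwargs": {
  "motion": [
    [0.5, 0, 0, 0],
    [0.5, 0, 0, 0],
    [0, 0, 0, 0]
  ]
}}

```text
clock: 12.38
position: [523.4, 54.8, 84.3]
ee_rot: [-0.0, 0.707, 0.0, 0.707]
contact_force: [-1.7, 0.1, 5.4]
gripper_width: 15.5
```

Emit:
{"fn": "drive_tool", "kwargs": {
  "motion": [
    [0.5, 0, 0, 0],
    [0.5, 0, 0, 0],
    [0, 0, 0, 0]
  ]
}}

```text
clock: 12.63
position: [523.5, 54.8, 83.5]
ee_rot: [-0.0, 0.707, 0.0, 0.707]
contact_force: [-1.3, 0.7, 7.3]
gripper_width: 15.6
```

Emit:
{"fn": "drive_tool", "kwargs": {
  "motion": [
    [0.5, 0, 0, 0],
    [0.5, 0, 0, 0],
    [0, 0, 0, 0]
  ]
}}

```text
clock: 12.88
position: [523.5, 54.9, 82.8]
ee_rot: [-0.0, 0.707, 0.0, 0.708]
contact_force: [-1.5, -0.6, 8.1]
gripper_width: 15.5
```

Emit:
{"fn": "drive_tool", "kwargs": {
  "motion": [
    [0.5, 0, 0, 0],
    [0.5, 0, 0, 0],
    [0, 0, 0, 0]
  ]
}}

```text
clock: 13.13
position: [523.6, 54.9, 82.1]
ee_rot: [-0.0, 0.707, 0.0, 0.708]
contact_force: [-3.1, -0.3, 9.1]
gripper_width: 15.5
```

Emit:
{"fn": "drive_tool", "kwargs": {
  "motion": [
    [0.4, 0, -0.3, 0],
    [0.4, 0, 0, 0],
    [0, 0, 0, 0]
  ]
}}

```text
clock: 13.38
position: [523.6, 54.9, 81.6]
ee_rot: [-0.0, 0.706, 0.0, 0.708]
contact_force: [-2.6, -0.7, 11.1]
gripper_width: 15.3
```

Emit:
{"fn": "drive_tool", "kwargs": {
  "motion": [
    [0.3, 0, 0, 0],
    [0.3, 0, 0, 0],
    [0, 0, 0, 0]
  ]
}}

```text
clock: 13.63
position: [523.7, 54.9, 81.3]
ee_rot: [-0.001, 0.706, 0.0, 0.708]
contact_force: [-3.1, -0.4, 12.2]
gripper_width: 15.5
```

Emit:
{"fn": "drive_tool", "kwargs": {
  "motion": [
    [0.2, 0, 0, 0],
    [0.2, 0, 0, 0],
    [0, 0, 0, 0]
  ]
}}

```text
clock: 13.88
position: [523.7, 54.9, 81.0]
ee_rot: [-0.001, 0.706, 0.001, 0.708]
contact_force: [-3.1, -0.2, 12.9]
gripper_width: 15.4
```

Emit:
{"fn": "drive_tool", "kwargs": {
  "motion": [
    [0.2, 0, 0, 0],
    [0.2, 0, 0, 0],
    [0, 0, 0, 0]
  ]
}}

```text
clock: 14.13
position: [523.7, 54.9, 80.6]
ee_rot: [-0.001, 0.706, 0.001, 0.708]
contact_force: [-3.3, -0.6, 12.4]
gripper_width: 15.5
```

Emit:
{"fn": "drive_tool", "kwargs": {
  "motion": [
    [0.2, 0, 0, 0],
    [0.2, 0, 0, 0],
    [0, 0, 0, 0]
  ]
}}

```text
clock: 14.38
position: [523.6, 54.9, 80.0]
ee_rot: [-0.0, 0.706, 0.0, 0.708]
contact_force: [-4.2, -1.4, 11.2]
gripper_width: 15.6
```

Emit:
{"fn": "drive_tool", "kwargs": {
  "motion": [
    [0.2, 0, 0, 0],
    [0.2, 0, 0, 0],
    [0, 0, 0, 0]
  ]
}}

```text
clock: 14.63
position: [523.4, 54.9, 79.3]
ee_rot: [-0.0, 0.706, 0.0, 0.708]
contact_force: [-2.1, -1.4, 9.3]
gripper_width: 15.5
```

```bash
python3 f.py
```

```text
position [523.44031003  54.85248305  79.25357479]
contact_force [-2.06634375 -1.44733079  9.28472214]
wrist_torque [-0.09178588  0.72355547  0.00092458]
gripper_width 15.47163796296835
clock 14.6333
```

Emit:
{"fn": "drive_tool", "kwargs": {
  "motion": [
    [0, 0, 0, 0],
    [0, 0, 0, 0]
  ]
}}

```text
clock: 14.8
position: [523.2, 54.9, 78.5]
ee_rot: [-0.0, 0.707, 0.0, 0.708]
contact_force: [-2.1, -1.1, 4.9]
gripper_width: 15.6
```

Emit:
{"fn": "drive_tool", "kwargs": {
  "motion": [
    [0, 0, 0, 0],
    [0, 0, 0, 0]
  ]
}}

```text
clock: 14.97
position: [523.1, 54.8, 78.1]
ee_rot: [-0.0, 0.707, 0.0, 0.707]
contact_force: [-1.0, 0.7, 4.3]
gripper_width: 15.4
```

Emit:
{"fn": "drive_tool", "kwargs": {
  "motion": [
    [0, 0, 0, 0],
    [0, 0, 0, 0]
  ]
}}

```text
clock: 15.13
position: [523.1, 54.9, 77.9]
ee_rot: [-0.0, 0.707, 0.0, 0.707]
contact_force: [-0.0, -0.5, 4.0]
gripper_width: 15.4
```

```bash
python3 - <<'E'
from w import *
im,s=snap("w5");print(s["contact_force"],s["wrist_torque"],s["position"])
F=[]
for i in range(4):
    arm.get_image("wrist");F.append(arm.read_state()["contact_force"])
print(np.array(F).round(1), arm.read_state()["position"])
a=cv2.imread("pics/w4.png")
o=[cv2.convertScaleAbs(cv2.resize(i[235:335,228:328],None,fx=4,fy=4,interpolation=cv2.INTER_CUBIC),alpha=2) for i in(a,im)]
cv2.imwrite("pics/cmp.png",np.hstack(o))
E
```

```text
[-0.01351642 -0.45489403  3.97920413] [-0.16460733 -0.00179914 -0.00170781] [523.08655711  54.87246688  77.87174037]
[[ 0.3  0.1  3.8]
 [ 0.2 -0.6  4. ]
 [-0.2  0.2  3. ]
 [ 0.5 -0.2  2.9]] [522.99383917  54.86609844  77.79282893]
```

View pics/cmp.png

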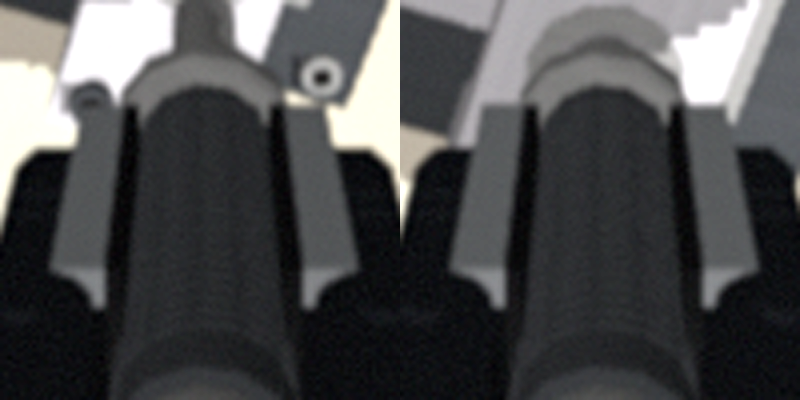

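The collar and sleeve sit at the same place in the gripper as before, so there was no slip in the grip. The push fell from about 15 N to about 5.5 N at roughly 7.5 mm of travel, and the last stage of the drop came without any commanded motion, so the spring tripped. Lifting out.

Emit:
{"fn": "drive_tool", "kwargs": {
  "motion": [
    [-2, 0, 0, 0],
    [-3, 0, 0, 0],
    [-4, 0, 0, 0],
    [-5, 0, 0, 0],
    [-6, 0, 0, 0],
    [-8, 0, 0, 0],
    [-10, 0, 0, 0],
    [-12, 0, 0, 0],
    [-12, 0, 0, 0],
    [-9, 0, 0, 0]
  ]
}}

```text
clock: 16.22
position: [523.1, 54.9, 150.6]
ee_rot: [-0.0, 0.707, 0.0, 0.708]
contact_force: [-0.0, 0.6, -2.3]
gripper_width: 15.6
```

Emit:
{"fn": "drive_tool", "kwargs": {
  "motion": [
    [0, 10, 0, 0],
    [0, 20, 0, 0],
    [0, 30, -1, 0],
    [0, 34, -1, 0],
    [0, 34, -1, 0],
    [0, 34, -0.3, 0],
    [0, 30, 0, 0],
    [0, 20, 0, 0],
    [0, 10, 0, 0],
    [0, 4.5, 0, 0]
  ]
}}

```text
clock: 17.05
position: [518.9, 282.9, 148.3]
ee_rot: [-0.001, 0.707, 0.001, 0.707]
contact_force: [-0.4, 0.5, -1.9]
gripper_width: 15.6
```

Emit:
{"fn": "drive_tool", "kwargs": {
  "motion": [
    [0, 0, 0, 0],
    [0, 0, 0, 0],
    [0, 0, 0, 0]
  ]
}}

```text
clock: 17.3
position: [519.2, 280.0, 148.8]
ee_rot: [0.0, 0.707, -0.0, 0.707]
contact_force: [-0.4, -0.2, -2.7]
gripper_width: 15.6
```

```bash
python3 - <<'E'
from w import *
np.set_printoptions(precision=1,suppress=True)
im,s=snap("w6");print(s["contact_force"],s["wrist_torque"],s["position"])
C=cam("wrist",s);p=s["position"]
k=6;x0,y0=232,180
c=cv2.convertScaleAbs(cv2.resize(im[y0:y0+100,x0:x0+66],None,fx=k,fy=k,interpolation=cv2.INTER_CUBIC),alpha=2.4)
o=c.copy()
def ell(cc,r,col):
    q=[(px(C,(cc[0]+r*np.cos(a),cc[1]+r*np.sin(a),cc[2]))-[x0,y0]+.5)*k for a in np.linspace(0,2*np.pi,60)]
    cv2.polylines(o,[np.int32(q)],True,col,1)
for d in(-52.7,-46):ell(p+[1,1.6,d],5,(0,0,255))
ell(p+[1,1.6,-61],3,(0,160,0));ell(p+[1,1.6,-66.7],.5,(0,160,0))
ell((519.9,282.9,68),7,(255,0,0));ell((519.9,282.9,68),8.5,(255,0,0))
cv2.imwrite("pics/w6d.png",np.hstack([c,o]))
E
```

```text
[-0.4 -0.2 -2.7] [0. 0. 0.] [519.2 280.  148.8]
```

View pics/w6d.png

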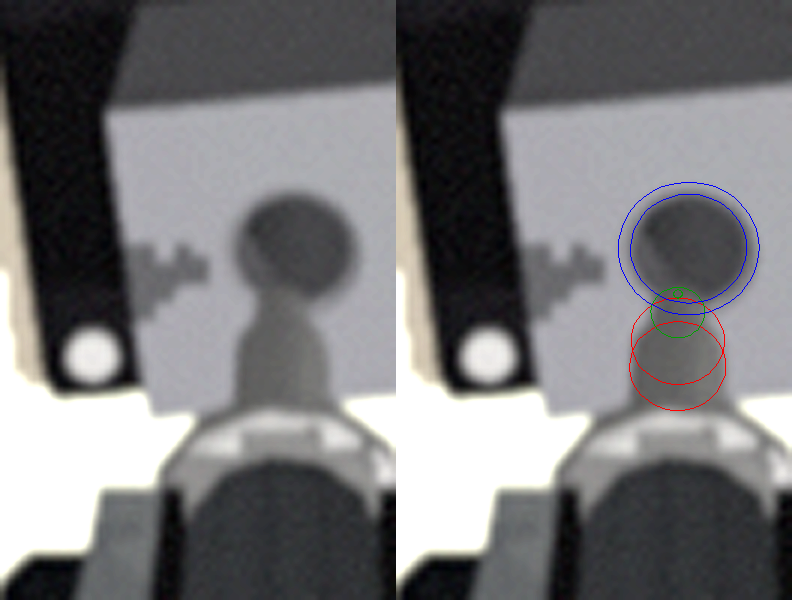

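The hole centre is at about (281.2,221) and the nose axis at about column 278.8, so the nose is 1.7 mm short in y. The target y of 281.7 matches the pose where I first gripped it.

Emit:
{"fn": "drive_tool", "kwargs": {
  "motion": [
    [0, 1.7, 0.2, 0],
    [3, 0, 0, 0],
    [5, 0, 0, 0],
    [5, 0, 0, 0],
    [5, 0, 0, 0],
    [4, 0, 0, 0],
    [2, 0, 0, 0],
    [0, 0, 0, 0]
  ]
}}

```text
clock: 18.02
position: [519.2, 282.7, 123.9]
ee_rot: [-0.001, 0.708, -0.0, 0.707]
contact_force: [-0.7, -0.2, -2.5]
gripper_width: 15.2
```

Emit:
{"fn": "drive_tool", "kwargs": {
  "motion": [
    [1, 0, 0, 0],
    [1.5, 0, 0, 0],
    [2, 0, 0, 0],
    [2, 0, 0, 0],
    [2, 0, 0, 0],
    [1.5, 0, 0, 0],
    [0, 0, 0, 0]
  ]
}}

```text
clock: 18.6
position: [519.3, 282.8, 114.3]
ee_rot: [-0.0, 0.707, -0.0, 0.707]
contact_force: [-0.3, -0.2, -2.2]
gripper_width: 15.8
```

Emit:
{"fn": "drive_tool", "kwargs": {
  "motion": [
    [0, -1, 0.2, 0],
    [2, 0, 0, 0],
    [3, 0, 0, 0],
    [4, 0, 0, 0],
    [4, 0, 0, 0],
    [4, 0, 0, 0],
    [4, 0, 0, 0],
    [3, 0, 0, 0],
    [2, 0, 0, 0],
    [0, 0, 0, 0]
  ]
}}

```text
clock: 19.43
position: [519.5, 281.8, 88.1]
ee_rot: [-0.0, 0.707, -0.0, 0.707]
contact_force: [1.2, 0.2, -2.5]
gripper_width: 15.5
```

Emit:
{"fn": "drive_tool", "kwargs": {
  "motion": [
    [0.5, 0, 0, 0],
    [0.5, 0, 0, 0],
    [0.5, 0, 0, 0],
    [0.5, 0, 0, 0],
    [0, 0, 0, 0]
  ]
}}

```text
clock: 19.85
position: [519.8, 282.0, 86.8]
ee_rot: [-0.0, 0.707, 0.0, 0.707]
contact_force: [0.2, -0.2, -2.1]
gripper_width: 15.6
```

Emit:
{"fn": "drive_tool", "kwargs": {
  "motion": [
    [0.5, 0, 0, 0],
    [0.5, 0, 0, 0],
    [0.5, 0, 0, 0],
    [0.5, 0, 0, 0],
    [0.5, 0, 0, 0],
    [0, 0, 0, 0]
  ]
}}

```text
clock: 20.35
position: [519.7, 281.9, 84.2]
ee_rot: [-0.0, 0.707, 0.0, 0.707]
contact_force: [0.0, 0.2, -2.9]
gripper_width: 15.5
```

Emit:
{"fn": "drive_tool", "kwargs": {
  "motion": [
    [0.4, 0, 0, 0],
    [0.4, 0, 0, 0],
    [0, 0, 0, 0]
  ]
}}

```text
clock: 20.6
position: [519.7, 282.0, 83.4]
ee_rot: [-0.0, 0.707, 0.0, 0.707]
contact_force: [0.5, -0.3, -1.9]
gripper_width: 15.7
```

Emit:
{"fn": "drive_tool", "kwargs": {
  "motion": [
    [0.3, 0, 0, 0],
    [0.3, 0, 0, 0],
    [0, 0, 0, 0]
  ]
}}

```text
clock: 20.85
position: [519.7, 282.0, 82.8]
ee_rot: [-0.0, 0.707, 0.0, 0.707]
contact_force: [0.1, 0.0, -2.7]
gripper_width: 15.4
```

Emit:
{"fn": "drive_tool", "kwargs": {
  "motion": [
    [0.2, 0, 0, 0],
    [0.2, 0, 0, 0],
    [0, 0, 0, 0]
  ]
}}

```text
clock: 21.1
position: [519.8, 282.0, 82.7]
ee_rot: [-0.0, 0.707, 0.0, 0.707]
contact_force: [-0.9, -0.3, 0.4]
gripper_width: 15.4
```

Seating contact at z = 82.7, the same height as when I gripped it. One more small press to be sure it is flat.

Emit:
{"fn": "drive_tool", "kwargs": {
  "motion": [
    [0.3, 0, 0, 0],
    [0.2, 0, 0, 0],
    [0, 0, 0, 0]
  ]
}}

```text
clock: 21.35
position: [519.9, 282.0, 82.7]
ee_rot: [-0.0, 0.707, 0.0, 0.707]
contact_force: [-1.8, -0.6, 3.5]
gripper_width: 15.8
```

```bash
python3 f.py
```

```text
position [519.85732774 282.02747601  82.73952437]
contact_force [-1.76141234 -0.60470109  3.51050471]
wrist_torque [-0.23105721  0.58494836 -0.01229627]
gripper_width 15.831766060949208
clock 21.35
```

Emit:
{"fn": "drive_tool", "kwargs": {
  "motion": [
    [0, 0, 0, 0],
    [0, 0, 0, 0],
    [0, 0, 0, 0],
    [0, 0, 0, 0],
    [0, 0, 0, 0],
    [0, 0, 0, 0],
    [0, 0, 0, 0],
    [0, 0, 0, 0]
  ],
  "grip": 85
}}

```text
clock: 22.02
position: [519.8, 282.0, 82.0]
ee_rot: [-0.0, 0.707, 0.0, 0.707]
contact_force: [0.4, -0.3, -0.3]
gripper_width: 85.3
```

Emit:
{"fn": "drive_tool", "kwargs": {
  "motion": [
    [-4, 0, 0, 0],
    [-8, 0, 0, 0],
    [-14, 0, 0, 0],
    [-16, 0, 0, 0],
    [-16, 0, 0, 0],
    [-14, 0, 0, 0],
    [-10, 0, 0, 0],
    [-6, 0, 0, 0],
    [0, 0, 0, 0],
    [0, 0, 0, 0]
  ]
}}

```text
clock: 22.85
position: [519.6, 281.9, 170.0]
ee_rot: [-0.0, 0.707, 0.0, 0.707]
contact_force: [0.1, -0.4, 0.3]
gripper_width: 85.1
```

```bash
python3 - <<'E'
from w import *
im,s=snap("w7");print(s["contact_force"],s["position"],s["gripper_width"])
sc=cv2.cvtColor(arm.get_image("scene"),cv2.COLOR_RGB2BGR);cv2.imwrite("pics/scene1.png",sc)
a=cv2.imread("pics/w2.png")[150:275,220:345]
b=im[150:275,220:345]
f=lambda i:cv2.convertScaleAbs(cv2.resize(i,(266,266),interpolation=cv2.INTER_CUBIC),alpha=1.7)
g=lambda i:cv2.resize(i,(266,332),interpolation=cv2.INTER_CUBIC)
s0=cv2.imread("pics/scene0.png")
top=np.hstack([f(a),f(b)]);bot=np.hstack([g(s0[215:315,187:267]),g(sc[215:315,187:267])])
cv2.imwrite("pics/fin.png",np.vstack([top,bot]))
E
```

```text
[ 0.06849827 -0.36573755  0.34978056] [519.56619554 281.90988531 169.95269373] 85.10302092127438
```

View pics/fin.png

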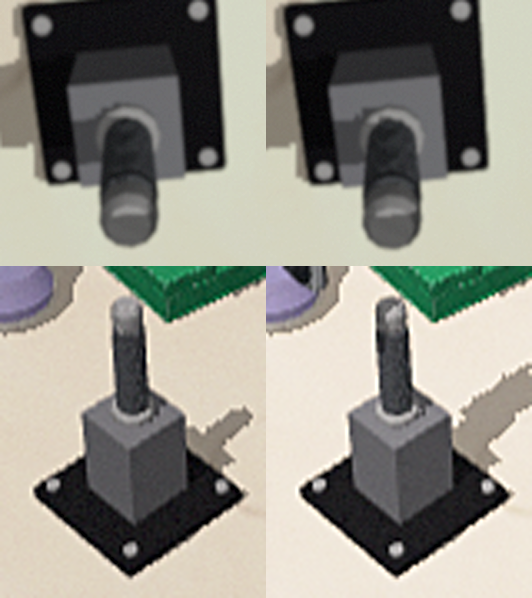

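The final pictures show the punch upright in the stand with its collar flat on the column, as at the start. The gripper is open and clear, 24 mm above the cap.

```bash
python3 -c "
from bench import arm
print(arm.job_done())"
```

```text
the job is handed in; nothing more can be done
None
```

The coupon is centre-punched, the punch is back in its stand, and the job was handed in at about 23 s of the 61 s allowed.

- **Punching:** The nose went into the guide bush with no measurable side load. The point met the coupon about 37 mm below the bush mouth. The push rose to a peak of about 15 N, then fell to about 5–6 N at roughly 7.5 mm of travel, and I lifted straight away.
- **Returning:** The collar met the stand at the same tool height as when I picked the punch up (82.7 mm). I pressed it home with about 6 N before letting go. The last pictures show it upright with the collar flat on the column, and the open gripper was well clear with no force on it.
- **Checks that disagreed:**
  - The wrist camera read about 1.6 mm high in y, so I aligned the nose to the bush in the same image.
  - Before the trip there was a side load of 3–4 N in the bush. It went away afterwards.
  - The force fell over about 1 s in my readings rather than as one clean snap, and settled slightly above the stated 4 N. Most of the fall came with no commanded motion, and a before-and-after picture showed no slip in the grip, so I took it as the trip.
  - I did not look at the mark itself on the coupon.

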